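# Flick the prop, catch the case lid on the finger backs and lower it shut

### The arm

A 6-joint arm with a two-finger parallel gripper is mounted at the origin on a cart in front of the work surface, level with it; the furniture and walls round the work are solid. World frame = base frame: x ahead of the robot, y to its left, z up, the work surface at z = 0. Lengths are in mm, angles in rad, forces in N, time in s.
With the tool pointing down it reaches from about 400 to 925 mm from the base axis. Payload 12.5 kg.
Tool frame: the origin (TCP) lies at the very end of the fingers, on their centre line; the grasp point (between the pads) lies 19 mm behind it; z points along the fingers, y is the line along which they close (so a half turn about z gives the same grasp; the last joint's range is limited). The gripper opens to 95 mm and grips with 3 to 60 N. Pads are 20 mm wide; open, the fingers measure 119 mm over their backs; the gripper's body (75 mm by 180 mm) begins 59 mm behind the grasp point.
Start: joints at [-1.254, 0.491, 1.559, -0, 1.092, -0.106], TCP at [256.471, -569.973, 214.661] pointing down, gripper open.
Joint ranges: [-3.1, 3.1], [-0.84, 2.19], [0.05, 2.79], [-1.13, 4.28], [0.06, 2.93], [-2.69, 2.69]. Speed limits (rad/s): [2.22, 2.22, 2.79, 3.14, 3.14, 3.14].

### API

Orientations are given as [roll, pitch, yaw] about the fixed x, y, z axes, in that order (R = Rz(yaw) Ry(pitch) Rx(roll)).
In Python, from cell import env, read_camera, camera_info, job_done gives the robot as it stands (env), with the cameras as plain functions and the job as plain functions.
- The arm moves only by the shell command python3 steer.py 'ROWS'. ROWS is a JSON list of rows, 1 to 5 of them, each of 5 numbers: dx, dy, dz in mm, then a turn about the tool's z in rad, then the opening from 0.0 (shut) to 1.0 (fully open); each row is the pose to reach, as a shift and turn from the pose commanded when the command began, along the tool's axes at that moment; what a row does not reach only later rows make up. A row lasts 1/12 s, in which the tool goes at most 41.7 mm and 0.125 rad, less where a joint would pass 70% of its speed; a pose out of reach is approached as far as the arm can. The fingers move at their own pace and stop on an object; the grip force is fixed at half the most. Time passes only in rows, so rows that do not move let the fingers close. It prints the time, the measured TCP pose, the force, the opening and the grip force at its end.
- env.state(): the state, without advancing time (a new reading comes with each control period).
- read_camera(name): name is "scene" or "top"; returns (picture, depth): 480x640x3 uint8, red, green, blue; 480x640 float32, mm along the optical axis (not along the pixel's ray), 0 where there is no reading.
- camera_info(name): a dict with "vertical_fov" (degrees; the focal length in pixels is half the picture's height over the tangent of half this angle, whatever the lens; pixels are square), "cx", "cy" (the principal point, pixels), "origin" and "attitude" of the camera in the world. Camera axes: x right, y down, z forward; pixel columns grow to the right and rows downward; lengths in mm; the calibration is good to about 2 mm. A picture is of the moment at which its call begins. camera_info takes no time and is no camera call.
- job_done(): hands the job in; it is judged then, once.
The state is a dict: "t": time; "joints": joint angles; "qvel": joint speeds; "tau": joint torques, N m; "eef_pos": TCP position; "tcp_rot": TCP orientation; "ft_force": force on the tool from outside, world axes, zero at the start; "moment": the same for the moment, N m; "opening": opening from 0.0 (shut) to 1.0 (fully open); "grip_force": force on a finger pad.
Only numpy, scipy, OpenCV 4.12 (cv2) and the standard library are available. Lean on these libraries where they do the work, as an engineer would, in place of code of your own. Each camera call takes 0.05 s, during which the arm holds its last target. There are 200 camera calls.

### The job

The lid of the small wooden measuring-kit case stands open on its prop. Put the closed fingers close under the lid's front lip and with them push the prop sideways, inward past its centre, so that it folds away and the lid comes down onto the outside of the fingers instead of falling shut; then lower the lid on the fingers until it is fully shut, gently to the last, because a dial gauge lies in the case. Grip and lift nothing: do not raise the lid noticeably higher than it stands, push only lightly, and leave the contents of the case and the other things on the bench where they are.

Things in the scene. Friction and masses are not known exactly. Their poses are not given: they have to be found in the camera images.
- kit_case: wooden case with grey felt floor, fixed to the bench, 140 deep (own x) x 150 wide (own y) x 60 high without the lid, walls and floor 8. Origin: centre of its underside, z up. Its front wall is at own x = -70, the lid's hinge line along own y at own x = +70, z = 60.
- lid (a joint): angle of the lid about the hinge line: 0 shut, about 0.59 rad as it stands on the prop, end stop of the hinge 1.0. The lid is a flat wooden board 160 x 150 x 9, about 0.3 kg; its underside passes through the hinge line and rests on the 60 high walls when shut, and its front lip then overhangs the front wall by 20. The hinge is nearly free: unsupported, the lid falls shut in about 0.2 s.
- lid_lip (a point): middle of the lower front edge of the lid's lip (moves with the lid), 160 from the hinge line
- prop (a joint): angle of the prop: 1.69 rad upright (as it stands: 7 degrees past centre, leaning on a stop toward the case's own -y, held by the lid's weight), 0 folded flat inside the front wall below the rim. It swings parallel to the front wall about a pivot at the case's own (-52, -49, 51), toward own +y. A push of 1 to 3 N near its top trips it; it then falls by itself and a closing lid presses it home.
- prop_tip (a point): centre of the rubber ball, 10 across, at the top of the prop, a steel rod 5.6 thick; 85 from the pivot. As it stands, it is at the case's own (-52, -59, 135) under the lid, near the case's corner at own (-x, -y)
- dial_gauge: dial gauge 90 x 56 x 19, loose in the larger compartment of the case; origin at the centre of its underside
- v_block: steel V-block 36 x 48 x 34, loose in the smaller compartment of the case; origin at the centre of its underside
- tape_measure: yellow tape measure 31 x 76 x 58 on the bench, to be left alone
- drill_box: blue steel drill box 62 x 100 x 60 on the bench, to be left alone
- oil_can: red oil can 58 x 105, 162 high with its spout, on the bench, to be left alone
- spanner: open-ended spanner 27 x 133 x 6 flat on the bench, to be left alone
- steel_stock: square steel bar 18 x 90 x 18 on the bench, to be left alone
- brass_stock: brass bar 16 x 105 x 18 on the bench, to be left alone
- chuck_key: T-shaped chuck key 54 x 76 x 11 on the bench, to be left alone
- blue_box: flat blue box 221 x 79 x 20 behind the case, to be left alone

How it is judged (in metres and radians):
On the way:
1. the prop is tripped and the lid, still well open, lies still on the fingers (value of joint prop below 1.35 rad and value of joint lid above 0.2 rad and velocity of joint lid above -0.5 rad/s and contact force between the fingers and lid_c0 above 0.3 N), for 0.2 s.
At the end, for the whole second after the job is handed in: The lid is fully shut (within 0.02 rad) and still, the prop folded flat under it (below 0.15 rad), the dial gauge and V-block within 15 mm of where they lay (value of joint lid below 0.02 rad and velocity of joint lid between -0.05 and 0.05 rad/s and value of joint prop below 0.15 rad and distance of each of dial_gauge, v_block from where it was at the start of the episode below 0.015 m); the robot touches nothing.
It fails at once if the lid slams: it falls faster than 1.5 rad/s within the last 0.2 rad (value of joint lid below 0.2 rad and velocity of joint lid below -1.5 rad/s).
It fails at once if the lid is lifted more than 0.13 rad (20 mm at the lip) above where it stood (value of joint lid above 0.72 rad).
It fails at once if the case, its lid or prop is pushed with more than 25 N (contact force between any of the arm, the fingers and kit_case above 25 N).
It fails at once if a thing in the case is lifted or moved by more than 15 mm (distance of any of dial_gauge, v_block from where it was at the start of the episode above 0.015 m).
It fails at once if another thing on the bench is lifted or moved by more than 25 mm (distance of any of tape_measure, drill_box, oil_can, spanner, steel_stock, brass_stock, chuck_key, blue_box from where it was at the start of the episode above 0.025 m).
It also fails if it takes over 45 s, if anything falls off the work surface, if the arm or the gripper's body presses on something with over 40 N, if the wrist force passes 120 N, or if a joint passes its speed limit or range.

## Working session

There is one attempt and no reset: what is moved stays moved. The work goes in short steps, Python scripts to look and compute and a shell command to move; the robot and the scene stay as the last step left them, time stands still between calls to the robot, and variables do not carry over. Pictures are saved under pics/ and viewed, at most 10 in all, crops included, and the job is handed in when it is done.

```bash
ls; mkdir -p pics
python3 - <<'E'
from cell import env, read_camera, camera_info, job_done
import cv2,numpy as np
for n in("scene","top"):
    p,d=read_camera(n); cv2.imwrite(f"pics/{n}0.png",p[:,:,::-1]); np.save(f"{n}0d.npy",d); np.save(f"{n}0p.npy",p)
    print(n,camera_info(n))
s=env.state();print(s)
E
```

```text
cell.py
pics
steer.py
scene {'vertical_fov': 43.71003908470653, 'cx': 313.225793944119, 'cy': 240.49312441567162, 'origin': array([  154.65767772, -1053.00435381,  1038.06294605]), 'attitude': array([-2.24573177,  0.02384739, -0.37720679])}
top {'vertical_fov': 46.12125312475862, 'cx': 315.37465277142235, 'cy': 232.61526117843343, 'origin': array([ 356.58284292,   59.16571587, 1286.83003828]), 'attitude': array([-2.97144028,  0.00375488, -1.55136024])}
{'t': 0.1, 'joints': array([-1.25362683e+00,  4.91471658e-01,  1.55942502e+00, -2.57447469e-05,
        1.09167145e+00, -1.05603996e-01]), 'qvel': array([ 0.00227525, -0.00146156, -0.00127743,  0.00098895, -0.00011107,
       -0.00028089]), 'tau': array([ 2.86634808e-03, -6.13623118e+01, -2.58607739e+01,  6.94320747e-02,
        4.70336457e-02, -3.33154355e-05]), 'eef_pos': array([ 256.37383676, -569.74956204,  214.12476585]), 'tcp_rot': array([-3.14062021e+00, -8.01155413e-05,  4.22785333e-01]), 'ft_force': array([-0.23483743,  0.21911568,  0.22328661]), 'moment': array([ 0.05999071, -0.00227704,  0.05033406]), 'grip_force': 0.0, 'opening': 1.003378927825723}
```

View pics/scene0.png

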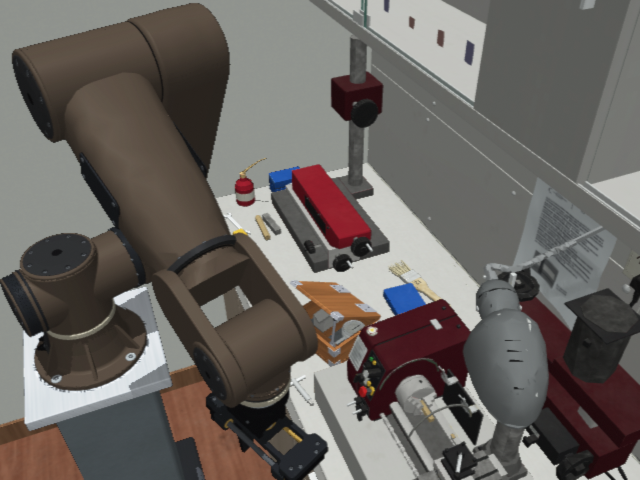

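View pics/top0.png

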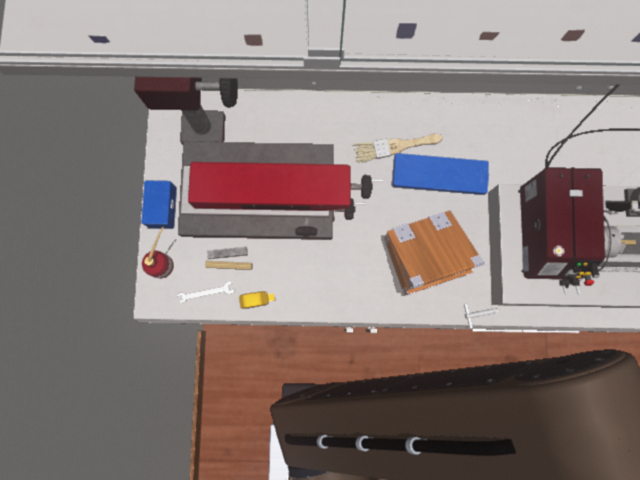

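The scene view shows the case at about (335,320), its lid open toward the lower left. The top view shows the lid at (388–482, 212–292), with its hinge edge at the upper left and its front lip at the lower right. Next I'll fit the lid plane from depth.

```bash
cat > h.py <<'E'
import numpy as np,cv2
from scipy.spatial.transform import Rotation as R
from cell import env, read_camera, camera_info, job_done
def cloud(n,d):
    i=camera_info(n); f=240/np.tan(np.radians(i["vertical_fov"]/2))
    v,u=np.mgrid[:480,:640]
    c=np.dstack([(u-i["cx"])/f*d,(v-i["cy"])/f*d,d])
    return c@R.from_euler("xyz",i["attitude"]).as_matrix().T+i["origin"]
E
python3 - <<'E'
from h import *
p=np.load("top0p.npy");d=np.load("top0d.npy");P=cloud("top",d)
hsv=cv2.cvtColor(p,cv2.COLOR_RGB2HSV)
m=(cv2.inRange(hsv,(5,90,60),(20,255,255))>0); m[:, :370]=0;m[:, 500:]=0;m[:200]=0;m[300:]=0
m&=(d>0)
X=P[m]; print(len(X),X.min(0),X.max(0))
Y=X[X[:,2]>45]
for _ in range(8):
    A=np.c_[Y[:,:2],np.ones(len(Y))]; c=np.linalg.lstsq(A,Y[:,2],rcond=None)[0]
    r=X[:,2]-(X[:,:2]@c[:2]+c[2]); Y=X[abs(r)<4]
print(c,len(Y),"angle",np.arctan(np.hypot(*c[:2])),"yaw own x",np.arctan2(-c[1],-c[0]))
mm=np.zeros(m.shape,np.uint8)
r=P[:,:,2]-(P[:,:,:2]@c[:2]+c[2]); mm[(abs(r)<5)&(d>0)]=1; mm[:, :370]=0;mm[:,500:]=0;mm[:195]=0;mm[300:]=0
n,l,st,_=cv2.connectedComponentsWithStats(mm);k=1+st[1:,4].argmax();Z=P[l==k]
yaw=np.arctan2(-c[1],-c[0]); e=np.array([np.cos(yaw),np.sin(yaw)]);g=np.array([-e[1],e[0]])
a=Z[:,:2]@e;b=Z[:,:2]@g
print("own x range",np.percentile(a,[0,.5,99.5,100]),"own y",np.percentile(b,[0,.5,99.5,100]),"z",np.percentile(Z[:,2],[0,.5,99.5,100]))
ctr,sz,an=cv2.minAreaRect(np.c_[a,b].astype(np.float32));print(ctr,sz,an)
# table near
print("table z",np.median(P[300:315,420:450,2]))
for n,(x,y,w,h) in dict(scene=(270,250,130,160),top=(370,190,130,140)).items():
    cv2.imwrite(f"pics/{n}0c.png",cv2.resize(np.load(n+"0p.npy")[y:y+h,x:x+w,::-1],None,fx=4 if n=="top" else 3.7,fy=4 if n=="top" else 3.7,interpolation=2))
E
```

```text
4216 [ 440.19629221 -273.0191014     7.27028445] [619.04753189 -88.34969885 162.53045285]
[-6.22678716e-01 -2.22047807e-01  4.07389121e+02] 3331 angle 0.5841287457589386 yaw own x 0.3425432321977695
own x range [373.60137407 375.08130131 510.72103613 513.00631921] own y [-424.64983645 -423.09389863 -274.14533182 -272.81832924] z [ 65.60120041  68.5543302  159.18331879 163.24529899]
(443.34326171875, -348.65087890625) (139.41790771484375, 151.81260681152344) 0.07908836752176285
table z 2.003486352540449
```

View pics/scene0c.png

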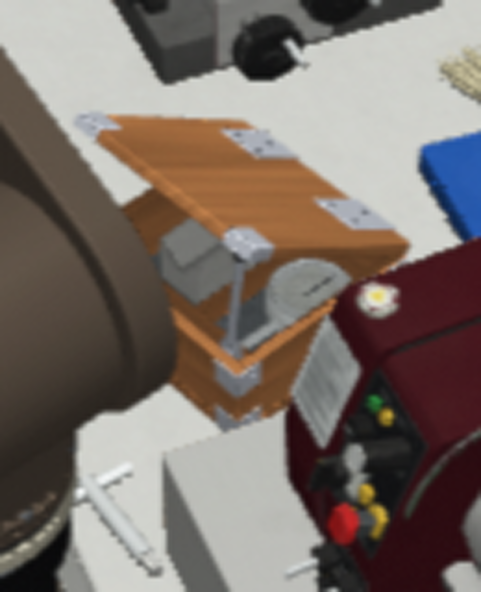

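```bash
python3 steer.py '[[0,0,-42,0,0],[0,0,-84,0,0],[0,0,-125,0,0],[0,0,-166,0,0],[0,0,-208,0,0]]'; python3 steer.py '[[0,0,-42,0,0],[0,0,-84,0,0],[0,0,-125,0,0],[0,0,-166,0,0],[0,0,-208,0,0]]';python3 -c "
from h import *
print(env.state()['joints'])"
```

```text
t: 0.52
eef_pos: [256.3, -569.4, 424.2]
tcp_rot: [-3.141, -0.0, 0.423]
ft_force: [-0.2, -0.8, 0.3]
opening: 0.707
grip_force: 0.0
t: 0.93
eef_pos: [256.2, -569.0, 631.4]
tcp_rot: [3.141, 0.0, 0.423]
ft_force: [0.4, -1.5, 0.9]
opening: 0.358
grip_force: 0.0
[-1.25352530e+00  4.31525278e-01  6.01235260e-01 -2.71686366e-05
  2.10850176e+00 -1.05607610e-01]
```

```bash
for i in 1 ; do python3 steer.py '[[0,0,-42,0,0],[0,0,-84,0,0],[0,0,-125,0,0],[0,0,-166,0,0],[0,0,-208,0,0]]';python3 steer.py '[[0,0,-42,0,0],[0,0,-84,0,0],[0,0,-84,0,0],[0,0,-84,0,0],[0,0,-84,0,0]]'; done; python3 -c "
from h import *
print(env.state()['joints'])"
```

```text
t: 1.35
eef_pos: [242.9, -541.0, 730.0]
tcp_rot: [3.137, -0.001, 0.423]
ft_force: [0.4, -1.3, -1.6]
opening: 0.026
grip_force: 0.0
t: 1.77
eef_pos: [227.5, -505.8, 762.5]
tcp_rot: [3.108, 0.0, 0.423]
ft_force: [0.1, 0.0, -0.7]
opening: 0.007
grip_force: 0.0
[-1.26915477  0.51071882  0.04828384  0.00693825  2.54885355 -0.11526652]
```

```bash
python3 steer.py '[[0,0,0,0,0],[0,0,0,0,0]]'; python3 steer.py '[[0,0,200,0,0],[0,0,200,0,0],[0,0,200,0,0]]'
```

```text
t: 1.93
eef_pos: [227.8, -506.8, 761.3]
tcp_rot: [3.11, -0.0, 0.423]
ft_force: [-0.4, 0.1, -0.5]
opening: 0.008
grip_force: 0.0
t: 2.18
eef_pos: [230.2, -513.3, 699.6]
tcp_rot: [3.108, 0.0, 0.423]
ft_force: [0.9, -1.4, 1.3]
opening: 0.004
grip_force: 0.0
```

```bash
cat >> h.py <<'E'
YAW=0.3425; C=np.array([528.7,-181.6,0]); RO=R.from_euler("z",YAW).as_matrix()
def own2w(p): return RO@np.array(p,float)+C
def st():
    s=env.state(); T=R.from_euler("xyz",s["tcp_rot"]).as_matrix(); return s,T
def rel(w):  # world target -> tool shift
    s,T=st(); return np.round(T.T@(np.array(w,float)-s["eef_pos"]),1)
def show():
    s,T=st(); To=RO.T@T
    print("t",round(s["t"],2),"own",np.round(RO.T@(s["eef_pos"]-C),1),"z-axis own",np.round(To[:,2],3),"y-axis own",np.round(To[:,1],3),"J",np.round(s["joints"],2),"F own",np.round(RO.T@s["ft_force"],1))
E
python3 -c "
from h import *
print(rel([450,-250,690]));print(st()[1].T@np.array([70,435,-10]));show()"
```

```text
[ 308.5 -150.1    4.6]
[ 242.31924544 -368.10507232   -2.24477558]
t 2.18 own [-392.6 -212.2  699.6] z-axis own [ 0.003 -0.033 -0.999] y-axis own [ 0.08  -0.996  0.033] J [-1.27  0.35  0.54  0.    2.21 -0.12] F own [ 0.4 -1.6  1.3]
```

```bash
python3 steer.py '[[34,-17,0,0,0],[68,-34,0,0,0],[103,-50,0,0,0],[137,-67,0,0,0],[171,-84,0,0,0]]' >/dev/null
python3 steer.py '[[34,-17,0,0,0],[68,-34,0,0,0],[103,-50,0,0,0],[137,-67,0,0,0]]'
python3 steer.py '[[22,-33,0,0,0],[44,-67,0,0,0],[66,-100,0,0,0],[88,-134,0,0,0],[110,-167,0,0,0]]'>/dev/null
python3 steer.py '[[22,-33,0,0,0],[44,-67,0,0,0],[66,-100,0,0,0],[88,-134,0,0,0],[110,-167,0,0,0]]'
python3 -c "
from h import *
show()"
```

```text
t: 2.93
eef_pos: [450.3, -247.2, 695.5]
tcp_rot: [3.11, 0.0, 0.423]
ft_force: [0.1, -1.1, -0.6]
opening: 0.002
grip_force: 0.0
t: 3.77
eef_pos: [512.9, 148.4, 684.7]
tcp_rot: [3.109, 0.001, 0.423]
ft_force: [0.2, -0.9, 1.5]
opening: 0.005
grip_force: 0.0
t 3.77 own [ 95.9 316.2 684.7] z-axis own [ 0.002 -0.032 -0.999] y-axis own [ 0.08  -0.996  0.032] J [ 0.17  0.29  0.68 -0.04  2.16  1.3 ] F own [-0.1 -0.9  1.5]
```

```bash
python3 steer.py '[[15,-3,0,-0.125,0],[30,-6,0,-0.25,0],[45,-9,0,-0.375,0],[45,-9,0,-0.5,0],[45,-9,0,-0.6,0]]' >/dev/null
python3 steer.py '[[0,0,0,-0.125,0],[0,0,0,-0.25,0],[0,0,0,-0.375,0],[0,0,0,-0.5,0],[0,0,0,-0.6,0]]'>/dev/null
python3 steer.py '[[0,0,0,-0.125,0],[0,0,0,-0.25,0],[0,0,0,-0.29,0]]'
python3 -c "
from h import *
show()"
python3 steer.py '[[0,42,0,0,0],[0,84,0,0,0],[0,125,0,0,0],[0,166,0,0,0],[0,208,0,0,0]]'
python3 -c "
from h import *
show()"
```

```text
t: 4.85
eef_pos: [550.6, 173.0, 684.2]
tcp_rot: [3.141, 0.032, 1.92]
ft_force: [-0.8, 0.2, 0.8]
opening: 0.005
grip_force: 0.0
t 4.85 own [139.8 326.6 684.2] z-axis own [ 0.001 -0.032 -0.999] y-axis own [1.    0.007 0.001] J [ 0.21  0.38  0.53 -0.04  2.22 -0.17] F own [-0.6  0.5  0.8]
t: 5.27
eef_pos: [670.6, 216.1, 636.7]
tcp_rot: [3.131, 0.032, 1.913]
ft_force: [0.0, -0.5, 0.5]
opening: 0.006
grip_force: 0.0
t 5.27 own [267.3 326.9 636.7] z-axis own [ 0.011 -0.032 -0.999] y-axis own [1.    0.    0.011] J [ 0.23  0.71  0.05 -0.04  2.36 -0.14] F own [-0.1 -0.5  0.5]
```

```bash
python3 steer.py '[[0,28,-31,0,0],[0,56,-62,0,0],[0,84,-93,0,0],[0,112,-124,0,0],[0,140,-155,0,0]]' >/dev/null; python3 -c "
from h import *
show()"
```

```text
t 5.68 own [260.6 331.7 652.9] z-axis own [ 0.046 -0.035 -0.998] y-axis own [0.999 0.001 0.046] J [ 0.24  0.69  0.05 -0.04  2.35 -0.14] F own [-0.4  0.3  0.7]
```

```bash
for i in 1 ; do python3 steer.py '[[0,28,-31,0,0]]' >/dev/null; python3 steer.py '[[0,28,-31,0,0]]' >/dev/null; python3 steer.py '[[0,28,-31,0,0]]' >/dev/null;  done; python3 -c "
from h import *
show()"; python3 steer.py '[[0,280,-310,0,0],[0,280,-310,0,0],[0,280,-310,0,0]]' >/dev/null; python3 -c "
from h import *
show()"
```

```text
t 5.93 own [264.  335.5 665.6] z-axis own [ 0.104 -0.037 -0.994] y-axis own [0.995 0.003 0.104] J [ 0.24  0.67  0.05 -0.04  2.31 -0.13] F own [ 0.   0.1 -0.3]
t 6.18 own [259.2 338.9 675.4] z-axis own [ 0.124 -0.037 -0.992] y-axis own [0.992 0.004 0.124] J [ 0.24  0.66  0.05 -0.03  2.31 -0.12] F own [-0.7 -0.7  0.7]
```

```bash
p='[[0,33,-25,0,0]]'; for i in 1 2 3 4 5 6 7 8; do python3 steer.py '[[0,33,-25,0,0]]' >/dev/null; done; python3 -c "
from h import *
show()"; for i in 1 2 3 4 5 6 7 8; do python3 steer.py '[[0,38,-16,0,0]]' >/dev/null; done; python3 -c "
from h import *
show()"
```

```text
t 6.85 own [288.  346.7 698.5] z-axis own [ 0.288 -0.041 -0.957] y-axis own [0.958 0.01  0.288] J [ 0.25  0.64  0.05 -0.02  2.16 -0.11] F own [ 0.1 -0.2  0.6]
t 7.52 own [340.6 352.5 710.5] z-axis own [ 0.455 -0.043 -0.89 ] y-axis own [0.891 0.018 0.455] J [ 0.27  0.65  0.05 -0.01  1.97 -0.09] F own [-0.4 -0.2 -1.3]
```

```bash
for i in 1 2 3 4 5 6 7 8 9; do python3 steer.py '[[0,40,-12,0,0]]' >/dev/null; done; python3 -c "
from h import *
show()"; for i in 1 2 3 4 5 6 7 8 9; do python3 steer.py '[[0,41,-6,0,0]]' >/dev/null; done; python3 -c "
from h import *
show()
p,d=read_camera('scene'); cv2.imwrite('pics/s1.png',p[:,:,::-1])"
```

```text
t 8.27 own [378.8 359.  752.3] z-axis own [ 0.637 -0.041 -0.77 ] y-axis own [0.771 0.027 0.636] J [ 0.27  0.63  0.05  0.    1.77 -0.08] F own [ 0.7 -0.3 -0.4]
t 9.02 own [402.3 365.  810.3] z-axis own [ 0.79  -0.036 -0.612] y-axis own [0.613 0.036 0.789] J [ 0.28  0.61  0.05  0.01  1.57 -0.07] F own [-0.1  0.3 -0.4]
```

View pics/s1.png

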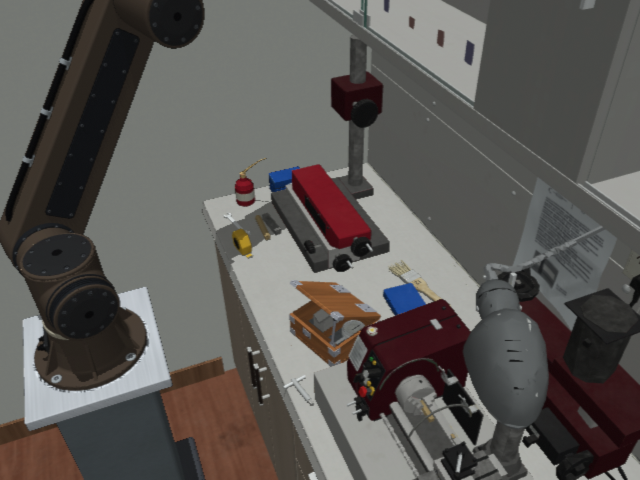

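The view is clear now. The arm is stretched high with the gripper out of frame, and the case is at (290–380, 280–360) with the lid still on its prop. I'll check my case pose by projecting known points into both views.

Run:
```python
from h import *
th=.585
L=lambda y,s=160,h=0: (70-s*np.cos(th)+h*np.sin(th),y,60+s*np.sin(th)+h*np.cos(th))
pts=[L(-75),L(75),L(-75,160,9),L(75,160,9),(-52,-59,135),(-52,-49,51),(-70,-75,60),(-70,75,60),(-70,-75,0),(-70,75,0),(70,-75,60)]
out=[]
for n,(x,y,w,h) in dict(scene=(280,270,110,100),top=(375,200,120,100)).items():
    p,d=read_camera(n); i=camera_info(n); f=240/np.tan(np.radians(i["vertical_fov"]/2))
    im=cv2.resize(p[y:y+h,x:x+w,::-1],(int(w*5.5),int(h*5.5)),interpolation=2)
    A=R.from_euler("xyz",i["attitude"]).as_matrix()
    for q in pts:
        c=A.T@(own2w(q)-i["origin"]); u=c[0]/c[2]*f+i["cx"]; v=c[1]/c[2]*f+i["cy"]
        cv2.circle(im,(int((u-x+.5)*5.5),int((v-y+.5)*5.5)),3,(0,255,0),1)
    cv2.imwrite(f"pics/chk_{n}.png",im)
    if n=="scene":
        P=cloud(n,d); Q=(P-C)@RO
        # prop rod: points near x=-52, z 70..125, y -75..-40
        m=(abs(Q[...,0]+52)<12)&(Q[...,1]>-72)&(Q[...,1]<-35)
        for z in(80,95,110,122,132):
            k=m&(abs(Q[...,2]-z)<5); print(z,k.sum(),np.round(np.median(Q[k],0),1) if k.any() else "")
```

```text
80 7 [-57.3 -52.5  81.3]
95 7 [-56.2 -53.5  93.8]
110 11 [-56.6 -55.4 110.5]
122 8 [-56.6 -56.9 122.6]
132 7 [-57.6 -58.7 134.5]
```

View pics/chk_scene.png

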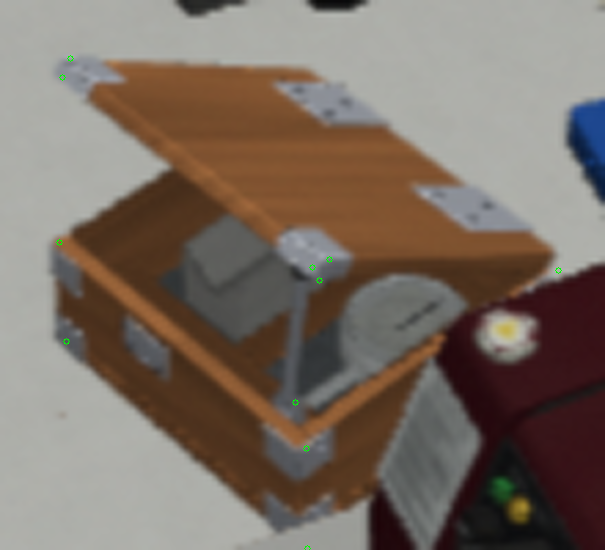

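View pics/chk_top.png

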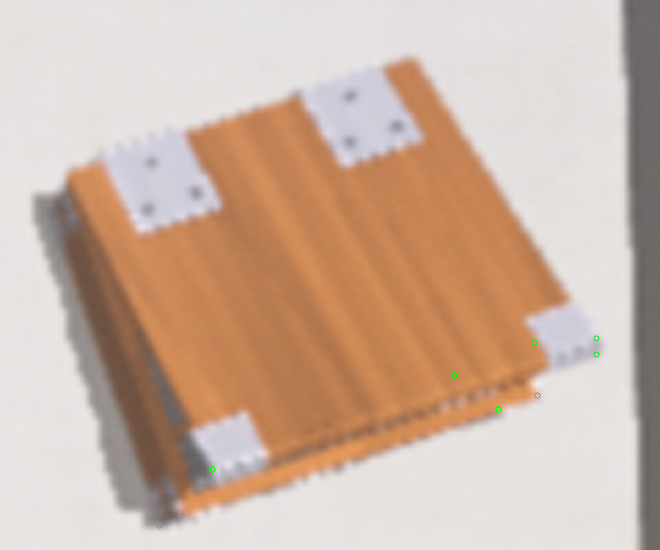

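Run:
```python
from h import *
Q=0
for n in("top","scene"):
    p,d=read_camera(n);P=cloud(n,d);Q=(P-C)@RO; ok=d>0
    print(n)
    for x in range(-260,60,40):
        print(x,[ (int(np.percentile(Q[k][:,2],95)) if (k:=ok&(abs(Q[...,0]-x)<20)&(abs(Q[...,1]-y)<20)).sum()>3 else None) for y in range(-240,20,40)])
print(rel(own2w((-90,-82,300))));show()
s,T=st(); print(s["eef_pos"], own2w((-90,-82,300)))
```

```text
top
-260 [4, -14, -787, -787, -788, -788, -788]
-220 [85, 5, 4, 4, -21, -789, -789]
-180 [182, 89, 89, 60, 13, 11, 3]
-140 [222, 186, 142, 90, 8, 12, 6]
-100 [231, 233, 220, 89, 6, 6, 5]
-60 [234, 232, 218, 87, 158, 158, 157]
-20 [236, 233, 89, 5, 143, 144, 143]
20 [239, 234, 89, 6, 117, 117, 117]
scene
-260 [3, 0, None, None, None, None, None]
-220 [84, 3, 3, 1, -3, None, None]
-180 [178, 87, 86, 77, 10, 9, 1]
-140 [219, 188, 149, 88, 4, 10, 3]
-100 [228, 230, 224, 88, None, 3, 3]
-60 [231, 231, 226, None, 154, 154, 155]
-20 [233, 233, None, None, 136, 140, 139]
20 [237, 234, None, None, 112, 111, 113]
[-424.  -719.8  -59.1]
t 9.27 own [402.2 364.9 809.3] z-axis own [ 0.788 -0.036 -0.614] y-axis own [0.615 0.036 0.788] J [ 0.28  0.61  0.05  0.01  1.57 -0.07] F own [-0.3  0.1 -0.9]
[784.9951743  297.1808913  809.28887143] [ 471.46650037 -289.06314029  300.        ]
```

```bash
python3 -c "
from h import *
w=rel(own2w((-135,-71,190)));print(w,np.linalg.norm(w),w/25)"
```

```text
[-407.7 -833.7  -27.5] 928.4563694649308 [-16.308 -33.348  -1.1  ]
```

```bash
for i in 1 2 3; do python3 steer.py '[[-16,-33,-1,0,0],[-32,-67,-2,0,0],[-48,-100,-3,0,0],[-65,-133,-4,0,0],[-81,-167,-5,0,0]]' >/dev/null; python3 -c "
from h import *
show()"; done; python3 steer.py '[[-16,-33,-1,0,0],[-32,-67,-2,0,0],[-48,-100,-3,0,0],[-65,-133,-4,0,0]]' ; python3 -c "
from h import *
show()
print(rel(own2w((-135,-71,190))))"
```

```text
t 9.68 own [331.  305.7 725.8] z-axis own [ 0.789 -0.036 -0.614] y-axis own [0.615 0.036 0.788] J [ 0.16  0.27  0.87  0.12  1.1  -0.2 ] F own [ 1.4 -1.   0.6]
t 10.1 own [225.3 219.2 610.8] z-axis own [ 0.801 -0.038 -0.598] y-axis own [0.599 0.037 0.8  ] J [-0.06  0.07  1.41  0.4   0.8  -0.57] F own [ 2.5 -1.   5.6]
t 10.52 own [116.4 131.8 477.4] z-axis own [ 0.789 -0.037 -0.613] y-axis own [0.614 0.036 0.788] J [-0.37  0.    1.81  0.83  0.73 -1.2 ] F own [ 0.8 -0.4  0.3]
t: 10.85
eef_pos: [537.0, -112.3, 378.5]
tcp_rot: [2.232, 0.051, 1.907]
ft_force: [1.6, 0.0, 0.1]
opening: 0.006
grip_force: 0.0
t 10.85 own [ 31.1  62.4 378.5] z-axis own [ 0.789 -0.036 -0.613] y-axis own [0.614 0.036 0.788] J [-0.66  0.05  2.03  1.12  0.8  -1.74] F own [ 1.5 -0.5  0.1]
[-124.8 -255.4  -10.7]
```

```bash
python3 steer.py '[[-16,-33,-1,0,0],[-32,-66,-2,0,0],[-48,-99,-4,0,0],[-64,-130,-5,0,0]]' >/dev/null; python3 -c "
from h import *
show()
print(rel(own2w((-135,-71,190))))"
```

```text
t 11.18 own [-53.2  -6.2 282.2] z-axis own [ 0.789 -0.036 -0.613] y-axis own [0.614 0.036 0.788] J [-0.94  0.21  2.16  1.25  0.91 -2.2 ] F own [ 0.5 -0.7 -0.3]
[ -60.7 -125.3   -5.6]
```

```bash
python3 -c "
from h import *
print(rel(own2w((-115,-75,171))))"; python3 steer.py '[[-17,-27,0,0,0],[-34,-54,0,0,0]]' >/dev/null;  python3 -c "
from h import *
show()
print(rel(own2w((-115,-75,171))))"
```

```text
[ -63.5 -128.1   22. ]
t 11.35 own [-86.5 -42.3 241.3] z-axis own [ 0.789 -0.036 -0.613] y-axis own [0.615 0.035 0.788] J [-1.05  0.31  2.16  1.26  0.94 -2.35] F own [ 0.8 -0.1  0. ]
[-29.4 -74.1  21.9]
```

```bash
python3 steer.py '[[-10,-25,7,0,0],[-20,-50,14,0,0],[-29,-74,22,0,0],[-29,-74,22,0,0]]' >/dev/null;  python3 -c "
from h import *
show()
print(rel(own2w((-65,-75,132.5))),rel(own2w((-45,-75,117))))
p,d=read_camera('scene'); x,y,w,h=230,230,180,150
cv2.imwrite('pics/s2.png',cv2.resize(p[y:y+h,x:x+w,::-1],None,fx=4,fy=4,interpolation=2))"
```

```text
t 11.68 own [-115.1  -75.1  168.5] z-axis own [ 0.788 -0.035 -0.615] y-axis own [0.616 0.031 0.787] J [-1.13  0.47  2.18  1.33  0.93 -2.58] F own [-0.7 -0.5 -0.3]
[ 2.1  2.5 61.6] [ 3.   2.6 86.9]
```

View pics/s2.png

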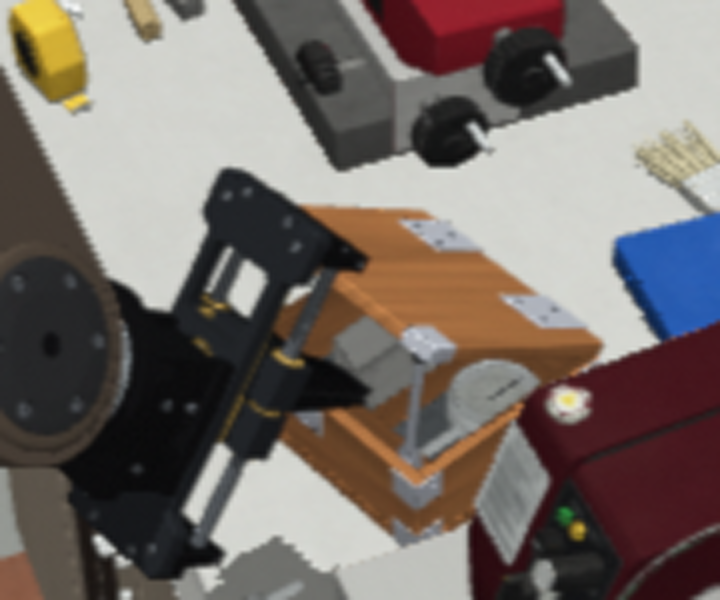

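Gripper is in front of the lip, with the fingertip at crop (365,390) and the prop rod at (415,400). I'll go in slowly.

```bash
python3 steer.py '[[1,1,20,0.05,0],[2,2,40,0.1,0],[2,2,61,0.1,0],[2,2,61,0.1,0]]';  python3 -c "
from h import *
show()
print(rel(own2w((-45,-75,117))))
p,d=read_camera('scene'); x,y,w,h=280,270,110,100
cv2.imwrite('pics/s3.png',cv2.resize(p[y:y+h,x:x+w,::-1],None,fx=6,fy=6,interpolation=2))"
```

```text
t: 12.07
eef_pos: [494.7, -271.2, 136.1]
tcp_rot: [2.231, -0.029, 1.848]
ft_force: [-0.1, 0.3, -0.6]
opening: 0.006
grip_force: 0.0
t 12.07 own [-62.1 -73.  136.1] z-axis own [ 0.789 -0.034 -0.613] y-axis own [ 0.611 -0.063  0.789] J [-1.01  0.55  2.17  1.49  0.87 -2.56] F own [-0.   0.3 -0.6]
[-1.5 -4.5 25.3]
```

View pics/s3.png

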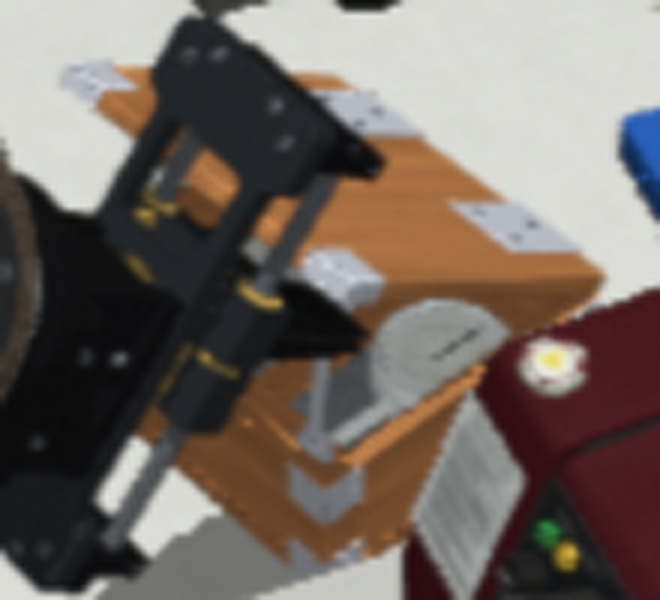

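```bash
python3 steer.py '[[-1,-4,11,0,0],[-1,-4,20,0,0],[-1,-4,20,0,0]]';  python3 -c "
from h import *
show()
s,T=st()
print(T.T@RO@np.array([0,10,0]))"
```

```text
t: 12.37
eef_pos: [506.5, -269.5, 121.1]
tcp_rot: [2.231, -0.028, 1.846]
ft_force: [-0.5, -0.2, 0.1]
opening: 0.005
grip_force: 0.0
t 12.37 own [-50.4 -75.4 121.1] z-axis own [ 0.789 -0.036 -0.613] y-axis own [ 0.611 -0.063  0.789] J [-0.98  0.59  2.16  1.54  0.86 -2.6 ] F own [-0.6 -0.1  0.1]
[ 9.97357757 -0.63244988 -0.35743198]
```

```bash
python3 steer.py '[[0,0,6,0,0],[2,0,6,0,0],[4,0,6,0,0],[6,0,6,0,0],[8,-0.5,6,0,0]]'; python3 -c "
from h import *
show()"; python3 steer.py '[[2,0,0,0,0],[4,0,0,0,0],[6,0,0,0,0]]';  python3 -c "
from h import *
show()"
```

```text
t: 12.78
eef_pos: [508.0, -260.9, 117.2]
tcp_rot: [2.232, -0.028, 1.845]
ft_force: [-0.0, -2.5, 0.6]
opening: 0.0
grip_force: 0.5
t 12.78 own [-46.2 -67.7 117.2] z-axis own [ 0.789 -0.037 -0.614] y-axis own [ 0.611 -0.064  0.789] J [-0.97  0.6   2.17  1.57  0.85 -2.63] F own [-0.9 -2.3  0.6]
t: 13.03
eef_pos: [506.3, -255.0, 117.0]
tcp_rot: [2.232, -0.028, 1.845]
ft_force: [-0.7, -0.0, 0.1]
opening: 0.007
grip_force: 0.5
t 13.03 own [-45.7 -61.6 117. ] z-axis own [ 0.789 -0.036 -0.614] y-axis own [ 0.611 -0.064  0.789] J [-0.96  0.59  2.19  1.58  0.85 -2.64] F own [-0.6  0.2  0.1]
```

```bash
python3 steer.py '[[3,0,0,0,0],[6,0,0,0,0],[9,0,0,0,0],[9,0,0,0,0]]';  python3 -c "
from h import *
show()
p,d=read_camera('scene'); x,y,w,h=280,270,110,100
cv2.imwrite('pics/s4.png',cv2.resize(p[y:y+h,x:x+w,::-1],None,fx=6,fy=6,interpolation=2))"
```

```text
t: 13.37
eef_pos: [503.8, -245.7, 117.2]
tcp_rot: [2.232, -0.029, 1.846]
ft_force: [0.4, -0.7, 1.1]
opening: 0.006
grip_force: 0.0
t 13.37 own [-45.  -52.  117.2] z-axis own [ 0.789 -0.035 -0.614] y-axis own [ 0.611 -0.064  0.789] J [-0.96  0.59  2.21  1.6   0.85 -2.66] F own [ 0.2 -0.8  1.1]
```

View pics/s4.png

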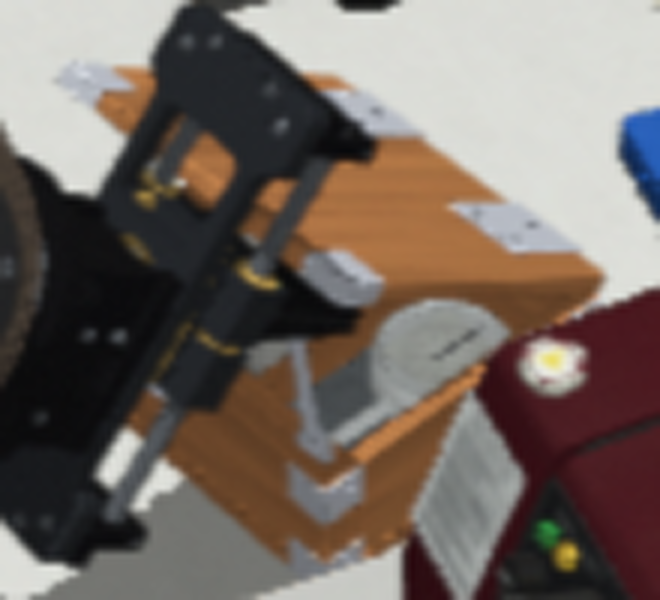

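The prop now leans inward, from its pivot at (318,440) to (298,345), and the lid still stands. I'll keep pushing.

```bash
python3 steer.py '[[3,0,0,0.02,0],[6,0,0,0.04,0],[9,0,0,0.06,0]]';  python3 -c "
from h import *
show()"; python3 steer.py '[[3,0,0,0.02,0],[6,0,0,0.04,0],[6,0,0,0.04,0]]';  python3 -c "
from h import *
show()
for n in ['top']:
    p,d=read_camera(n);Q=(cloud(n,d)-C)@RO
    m=(d>0)&(abs(Q[...,1]-40)<25)&(Q[...,0]>-100)&(Q[...,0]<60)&(Q[...,2]>65)&(Q[...,2]<175)
    k=np.polyfit(Q[m][:,0],Q[m][:,2],1);print('lid angle',np.arctan(-k[0]))"
```

```text
t: 13.67
eef_pos: [501.5, -237.6, 117.4]
tcp_rot: [2.234, -0.077, 1.807]
ft_force: [-0.8, -2.1, -1.1]
opening: 0.005
grip_force: 0.8
t 13.67 own [-44.5 -43.6 117.4] z-axis own [ 0.789 -0.036 -0.614] y-axis own [ 0.606 -0.126  0.786] J [-0.95  0.58  2.23  1.62  0.85 -2.62] F own [-1.5 -1.7 -1.1]
t: 13.92
eef_pos: [500.0, -231.3, 118.0]
tcp_rot: [2.236, -0.109, 1.783]
ft_force: [-1.0, 0.4, -1.4]
opening: 0.004
grip_force: 0.7
t 13.92 own [-43.8 -37.2 118. ] z-axis own [ 0.789 -0.036 -0.614] y-axis own [ 0.601 -0.165  0.782] J [-0.94  0.58  2.24  1.63  0.85 -2.59] F own [-0.8  0.7 -1.4]
lid angle 0.5496191338197345
```

```bash
python3 steer.py '[[4,0,0,0,0],[8,0,0,0,0],[8,0,0,0,0],[8,0,0,0,0],[8,0,0,0,0]]';  python3 -c "
from h import *
show()
p,d=read_camera('scene'); Q=(cloud('scene',d)-C)@RO
x,y,w,h=280,270,110,100
cv2.imwrite('pics/s5.png',cv2.resize(p[y:y+h,x:x+w,::-1],None,fx=6,fy=6,interpolation=2))
s,T=st()
for v in ([-10,0,0],[0,0,-10],[0,10,0]): print(v,np.round(T.T@RO@np.array(v),2))"
```

```text
t: 14.38
eef_pos: [498.5, -223.9, 118.8]
tcp_rot: [2.236, -0.107, 1.784]
ft_force: [-0.8, 1.6, -1.3]
opening: 0.008
grip_force: 0.7
t 14.38 own [-42.7 -29.7 118.8] z-axis own [ 0.789 -0.036 -0.614] y-axis own [ 0.601 -0.163  0.782] J [-0.94  0.57  2.25  1.65  0.84 -2.6 ] F own [-0.2  1.8 -1.3]
[-10, 0, 0] [-1.28 -6.01 -7.89]
[0, 0, -10] [-1.07 -7.82  6.14]
[0, 10, 0] [ 9.86 -1.63 -0.36]
```

View pics/s5.png

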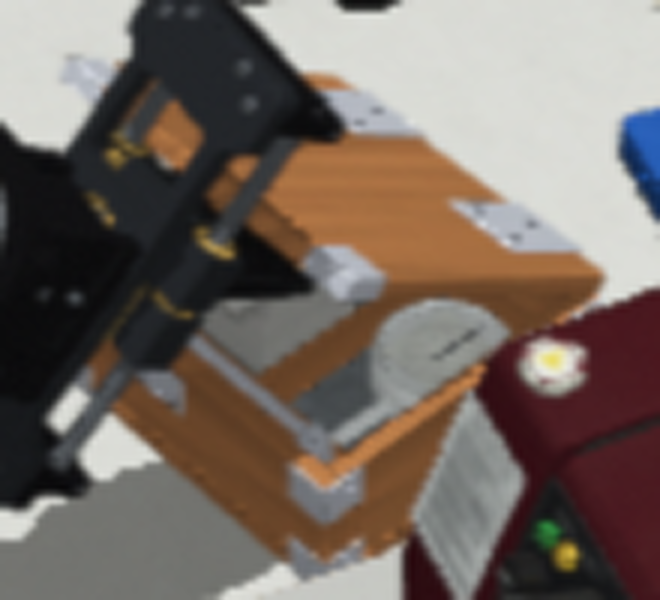

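The prop has folded over, with its rod now from (318,440) to (195,335), and the lid lies on the fingers. I'll withdraw the tip somewhat and start lowering.

```bash
cat >> h.py <<'E'
def lid():
    p,d=read_camera("top");Q=(cloud("top",d)-C)@RO
    m=(d>0)&(abs(Q[...,1]-45)<22)&(Q[...,0]>-40)&(Q[...,0]<60)&(Q[...,2]>62)&(Q[...,2]<175)
    k=np.polyfit(Q[m][:,0],Q[m][:,2],1);th=np.arctan(-k[0]);L=(70-160*np.cos(th),60+160*np.sin(th))
    print("lid",round(th,3),"lip",np.round(L,1))
def vec(*v):
    s,T=st(); return np.round(T.T@RO@np.array(v,float),1)
E
python3 steer.py '[[0,0,-5,0.03,0],[0,0,-10,0.06,0],[0,0,-15,0.09,0],[0,0,-18,0.1,0]]';  python3 -c "
from h import *
lid();show();print(vec(-16,0,-42),vec(0,0,-10))"
```

```text
t: 14.77
eef_pos: [484.7, -228.6, 130.1]
tcp_rot: [2.245, -0.186, 1.72]
ft_force: [0.3, -0.1, -2.0]
opening: 0.002
grip_force: 0.6
lid 0.579 lip [-63.9 147.6]
t 14.82 own [-57.4 -29.6 130.2] z-axis own [ 0.789 -0.037 -0.614] y-axis own [ 0.585 -0.262  0.768] J [-0.97  0.54  2.26  1.6   0.85 -2.47] F own [-1.1 -0.9 -0.4]
[-10.8 -41.6  13.2] [-1.8 -7.7  6.1]
```

```bash
python3 -c "
from h import *
print(vec(-6.6,0,-17.6),vec(-9,0,-22.5))"; python3 steer.py '[[-1,-3.5,1,0,0],[-2,-7,2,0,0],[-3,-10.5,3,0,0],[-4,-14,4,0,0],[-4.5,-17.5,5.5,0,0]]';  python3 -c "
from h import *
show();lid();print(vec(-9,0,-22.5))"
```

```text
[ -4.5 -17.4   5.6] [ -5.9 -22.5   6.7]
t: 15.23
eef_pos: [478.4, -230.8, 111.6]
tcp_rot: [2.245, -0.186, 1.721]
ft_force: [-2.1, -1.2, -0.7]
opening: 0.006
grip_force: 0.9
t 15.23 own [-63.9 -29.4 111.6] z-axis own [ 0.789 -0.036 -0.614] y-axis own [ 0.585 -0.261  0.768] J [-0.99  0.59  2.28  1.63  0.86 -2.55] F own [-2.4 -0.4 -0.7]
lid 0.46 lip [-73.4 131.1]
[ -5.9 -22.5   6.7]
```

```bash
python3 steer.py '[[-1,-4.5,1.3,0.02,0],[-2.3,-9,2.6,0.04,0],[-3.5,-13.5,4,0.06,0],[-4.7,-18,5.3,0.08,0],[-5.9,-22.5,6.7,0.1,0]]';  python3 -c "
from h import *
show();lid();print(vec(-5,0,-22))"
```

```text
t: 15.7
eef_pos: [469.8, -233.6, 89.2]
tcp_rot: [2.26, -0.265, 1.655]
ft_force: [-1.6, 0.8, -1.3]
opening: 0.002
grip_force: 0.8
t 15.7 own [-72.9 -29.2  89.2] z-axis own [ 0.789 -0.036 -0.614] y-axis own [ 0.563 -0.358  0.745] J [-1.01  0.64  2.3   1.67  0.87 -2.54] F own [-1.2  1.3 -1.3]
lid 0.311 lip [-82.3 109. ]
[ -7.  -19.2   9.6]
```

```bash
python3 steer.py '[[-0.8,-2.1,1.1,0.01,0],[-1.6,-4.3,2.1,0.02,0],[-2.3,-6.4,3.2,0.03,0],[-3.1,-8.5,4.3,0.04,0],[-3.9,-10.7,5.3,0.05,0]]';  python3 -c "
from h import *
show();lid();print(vec(-2.5,0,-10),vec(-2,0,-22))"
```

```text
t: 16.17
eef_pos: [467.4, -234.7, 77.3]
tcp_rot: [2.269, -0.302, 1.623]
ft_force: [-3.6, 0.2, -0.7]
opening: 0.008
grip_force: 1.4
t 16.17 own [-75.6 -29.5  77.3] z-axis own [ 0.789 -0.036 -0.614] y-axis own [ 0.551 -0.403  0.731] J [-1.02  0.67  2.3   1.7   0.88 -2.54] F own [-3.4  1.4 -0.7]
lid 0.246 lip [-85.2  99. ]
[-3.7 -8.7  4.2] [ -7.1 -17.2  11.9]
```

```bash
python3 -c "
from h import *
print(vec(-4,0,-12))"; python3 steer.py '[[-0.9,-2.2,0.8,0.01,0],[-1.9,-4.3,1.7,0.02,0],[-2.8,-6.5,2.5,0.03,0],[-3.8,-8.7,3.4,0.04,0],[-4.7,-10.9,4.2,0.05,0]]';  python3 -c "
from h import *
show();lid();print(vec(-3,0,-9),vec(0,0,-10))"
```

```text
[ -4.7 -11.    4.2]
t: 16.63
eef_pos: [463.8, -236.2, 65.3]
tcp_rot: [2.28, -0.34, 1.588]
ft_force: [-0.1, 0.0, -1.5]
opening: 0.001
grip_force: 0.6
t 16.63 own [-79.5 -29.7  65.3] z-axis own [ 0.789 -0.036 -0.614] y-axis own [ 0.536 -0.448  0.716] J [-1.03  0.7   2.31  1.72  0.88 -2.54] F own [-0.1  0.1 -1.5]
lid 0.157 lip [-88.   85.1]
[-3.9 -8.   3.2] [-3.3 -7.2  6.1]
```

```bash
python3 steer.py '[[-0.8,-1.6,0.6,0,0],[-1.6,-3.2,1.3,0,0],[-2.3,-4.8,1.9,0,0],[-3.1,-6.4,2.5,0,0],[-3.9,-8,3.2,0,0]]';  python3 -c "
from h import *
show();lid();print(vec(-1,0,-7))"
```

```text
t: 17.1
eef_pos: [461.0, -237.2, 56.4]
tcp_rot: [2.28, -0.34, 1.589]
ft_force: [-0.1, -0.1, -2.2]
opening: 0.006
grip_force: 0.6
t 17.1 own [-82.5 -29.6  56.4] z-axis own [ 0.789 -0.036 -0.614] y-axis own [ 0.536 -0.447  0.716] J [-1.03  0.72  2.31  1.73  0.89 -2.57] F own [-0.1 -0.  -2.2]
lid 0.098 lip [-89.2  75.7]
[-2.6 -5.5  3.5]
```

```bash
python3 steer.py '[[-0.5,-1.1,0.7,0,0],[-1,-2.2,1.4,0,0],[-1.6,-3.3,2.1,0,0],[-2.1,-4.4,2.8,0,0],[-2.6,-5.5,3.5,0,0]]';  python3 -c "
from h import *
show();lid();print(vec(0,0,-6))"
```

```text
t: 17.57
eef_pos: [460.1, -237.4, 49.5]
tcp_rot: [2.28, -0.34, 1.589]
ft_force: [-0.0, 0.6, -1.3]
opening: 0.004
grip_force: 0.6
t 17.57 own [-83.4 -29.5  49.5] z-axis own [ 0.789 -0.036 -0.614] y-axis own [ 0.536 -0.447  0.716] J [-1.04  0.74  2.32  1.74  0.89 -2.6 ] F own [ 0.2  0.6 -1.3]
lid 0.049 lip [-89.8  67.8]
[-2.  -4.3  3.7]
```

```bash
python3 steer.py '[[-0.4,-0.9,0.7,0,0],[-0.8,-1.7,1.5,0,0],[-1.2,-2.6,2.2,0,0],[-1.6,-3.5,2.9,0,0],[-2,-4.3,3.7,0,0]]';  python3 -c "
from h import *
show();lid()"
```

```text
t: 18.03
eef_pos: [460.0, -237.4, 43.5]
tcp_rot: [2.28, -0.34, 1.589]
ft_force: [-1.8, -1.3, -1.4]
opening: 0.005
grip_force: 1.0
t 18.03 own [-83.4 -29.5  43.5] z-axis own [ 0.789 -0.036 -0.614] y-axis own [ 0.536 -0.447  0.716] J [-1.04  0.76  2.32  1.76  0.9  -2.62] F own [-2.2 -0.6 -1.4]
lid 0.015 lip [-90.   62.4]
```

```bash
python3 steer.py '[[-0.4,-0.8,0.6,0,0],[-0.8,-1.6,1.2,0,0],[-1.2,-2.4,1.8,0,0],[-1.3,-2.9,2.5,0,0],[-1.3,-2.9,2.5,0,0]]';  python3 -c "
from h import *
show();lid();print(vec(-30,0,0))"
```

```text
t: 18.5
eef_pos: [460.1, -237.4, 39.4]
tcp_rot: [2.28, -0.34, 1.589]
ft_force: [-1.3, -0.9, -2.4]
opening: 0.005
grip_force: 1.2
t 18.5 own [-83.4 -29.5  39.4] z-axis own [ 0.789 -0.036 -0.614] y-axis own [ 0.536 -0.447  0.716] J [-1.04  0.77  2.32  1.77  0.9  -2.63] F own [-1.6 -0.4 -2.4]
lid -0.011 lip [-90.   58.3]
[ -9.  -16.1 -23.7]
```

```bash
python3 steer.py '[[-0.3,-0.7,0.6,0,0],[-0.6,-1.4,1.2,0,0],[-1,-2.1,1.8,0,0],[-1,-2.1,1.8,0,0]]'>/dev/null;  python3 -c "
from h import *
show();lid()"; python3 steer.py '[[-0.3,-0.7,0.6,0,0],[-0.6,-1.4,1.2,0,0],[-1,-2.1,1.8,0,0],[-1,-2.1,1.8,0,0]]'>/dev/null;  python3 -c "
from h import *
show();lid()"
```

```text
t 18.88 own [-83.3 -29.5  36.6] z-axis own [ 0.789 -0.036 -0.613] y-axis own [ 0.536 -0.447  0.716] J [-1.04  0.77  2.32  1.77  0.9  -2.64] F own [-0.   0.7 -0.3]
lid -0.012 lip [-90.   58.1]
t 19.27 own [-83.4 -29.5  33.5] z-axis own [ 0.789 -0.036 -0.614] y-axis own [ 0.536 -0.447  0.716] J [-1.04  0.78  2.32  1.78  0.9  -2.65] F own [0.2 0.1 0.6]
lid -0.006 lip [-90.  59.]
```

```bash
python3 steer.py '[[-2.2,-4,-6,0,0],[-4.5,-8,-12,0,0],[-6.7,-12,-18,0,0],[-9,-16,-24,0,0],[-9,-16,-24,0,0]]'>/dev/null;  python3 -c "
from h import *
show();lid()
p,d=read_camera('scene'); x,y,w,h=230,230,180,150
cv2.imwrite('pics/s6.png',cv2.resize(p[y:y+h,x:x+w,::-1],None,fx=4,fy=4,interpolation=2))"
```

```text
t 19.73 own [-115.   -29.9   33.9] z-axis own [ 0.789 -0.037 -0.614] y-axis own [ 0.536 -0.448  0.715] J [-1.12  0.78  2.34  1.72  0.91 -2.68] F own [ 1.2 -0.2 -0.8]
lid -0.01 lip [-90.   58.3]
```

```bash
python3 steer.py '[[1,3,-7,0,0],[2,6,-14,0,0],[3.6,9,-20,0,0],[3.6,9,-20,0,0],[3.6,9,-20,0,0]]'>/dev/null;  python3 -c "
from h import *
show()
for n in ('top','scene'):
    p,d=read_camera(n);Q=(cloud(n,d)-C)@RO
    m=(d>0)&(abs(Q[...,1])<70)&(Q[...,2]>62)&(Q[...,2]<80)
    for x in (-80,-50,-20,10,40,65):
        k=m&(abs(Q[...,0]-x)<6); print(n,x,k.sum(),np.round(np.median(Q[k][:,2]),1) if k.any() else '')"
```

```text
t 20.25 own [-123.5  -29.9   54.5] z-axis own [ 0.789 -0.037 -0.614] y-axis own [ 0.536 -0.446  0.716] J [-1.14  0.73  2.34  1.65  0.9  -2.62] F own [-0.4 -0.3 -0.5]
top -80 365 71.5
top -50 355 71.0
top -20 350 71.1
top 10 353 71.1
top 40 351 71.7
top 65 298 71.6
scene -80 193 70.0
scene -50 254 69.5
scene -20 253 69.4
scene 10 232 69.5
scene 40 231 70.0
scene 65 166 69.5
```

Both views show the lid flat, and the arm is clear of the case.

```bash
python3 -c "
from h import *
print(job_done())"
```

```text
the job is handed in; nothing more can be done
None
```

The job is handed in, with no verdict returned: the prop was tripped inward, and the lid was caught on the closed fingers and lowered gently until it measured flat (shut) in both camera views, with the arm clear at about 20 s; the prop's final fold and the gauge and V-block positions under the shut lid could not be seen.

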